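# Release the thick sample tube from its gated feeder

### The arm

A 6-joint arm with a two-finger parallel gripper is mounted at the origin on the work surface. World frame = base frame: x ahead of the robot, y to its left, z up, the work surface at z = 0. Lengths are in mm, angles in rad, forces in N, time in s.
With the tool pointing down it reaches from about 350 to 775 mm from the base axis. Payload 7.3 kg.
Tool frame: the origin (TCP) lies midway between the tips of the shut fingers; the grasp point (between the pads) lies 19 mm behind it; x points along the fingers, y is the direction in which the jaws open and shut, and the axes are right-handed (so a half turn about x gives the same grasp; the last joint's range is limited). The gripper opens to 92 mm and grips with 3 to 60 N. Pads are 19 mm wide; open, the fingers measure 130 mm over their backs; the gripper's body (75 mm by 190 mm) begins 47 mm behind the grasp point.
Start: joints at [-1.492, 0.342, 1.524, -0, 1.275, -0.146], TCP at [117.05, -511.805, 226.741] pointing down, gripper open.
Joint ranges: [-2.53, 2.53], [-0.77, 2.02], [0.04, 2.7], [-1, 4.14], [0.28, 2.66], [-3.11, 3.11]. Speed limits (rad/s): [2.57, 2.57, 3.14, 3.14, 3.14, 3.14].

### API

Orientations are given as [roll, pitch, yaw] about the fixed x, y, z axes, in that order (R = Rz(yaw) Ry(pitch) Rx(roll)).
In Python, from plant import bot gives the robot as it stands. The module is installed in compiled form; this text tells all that it offers.
- The arm moves only by the shell command python3 -m handwheel 'ROWS' [OPENING]. ROWS is JSON, a list that holds one entry, the list of rows, each a list of 4 numbers: the shift along the tool's x, y, z in cm, then the turn about the tool's x in rad. A call has 1 to 8 rows; each row shifts and turns the commanded pose from where the row before left it, along the tool's axes as they then stand; what a row does not reach is not made up. A row lasts 1/12 s, in which the tool goes at most 41.7 mm and 7.16 degrees, less where a joint would pass 70% of its speed; a pose out of reach is approached as far as the arm can. A call is refused whole if a number of a shift passes 4.17 or a number of a turn 0.125, either way. A call with a gripper value outside its range is refused whole. OPENING is the opening, from 0 (shut) to 1 (fully open), set as the call begins (- or left out, the last holds). The fingers move at their own pace and stop on an object; the grip force is fixed at half the most. Time passes only in rows, so rows that do not move let the fingers close. It gives the time, the measured TCP pose, the force and the opening at its end, in the units of the state.
- bot.get_obs(): the state, without advancing time (a new reading comes with each control period).
- bot.capture(name): name is "side" or "top" or "wrist"; returns (picture, depth): 384x512x3 uint8, red, green, blue; 384x512 float32, mm along the optical axis (not along the pixel's ray), 0 where there is no reading.
- bot.camera_model(name): a dict with "fx", "fy", "cx", "cy" (pixels), "position" and "rotation" of the camera in the world. Camera axes: x right, y down, z forward; pixel columns grow to the right and rows downward; lengths in mm; the calibration is good to about 2 mm. A picture is of the moment at which its call begins: read the wrist's pose just before it. camera_model takes no time and is no camera call; for the wrist camera it gives the pose at the moment of the call.
- bot.close_job(): hands the job in, once; it reports no verdict.
Trained networks look in the newest picture that a camera, given by its name, has taken for a name from the list of things; names that differ only in an ending like _2 or _b are one class to them, and where a whole thing is asked for, a point or a joint stands for the part that bears it (a point fixed in the world has none). Each returns a list of dicts, best first, with "conf" (0 to 1); they miss things now and then, are a little off and sometimes report something else, mostly with a low value. They report only what shows in the picture. A call takes as long as a camera call. They do not tell look-alikes from the thing itself.
- bot.find_in(camera, label): "bbox" ([left, top, width, height] in pixels, round what is visible of it).
- bot.spot_point(camera, label): "point" ([column, row] in pixels: a listed point, or the origin of a listed thing).
The state is a dict: "time": time; "joint_positions": joint angles; "dq": joint speeds; "tau": joint torques, N m; "tool_pos": TCP position; "tcp_rot": TCP orientation; "contact_force": force on the tool from outside, world axes, zero at the start; "moment": the same for the moment, N m; "grip_width": finger opening in mm.
Only numpy, scipy, OpenCV 4.12 (cv2) and the standard library are available. Lean on these libraries where they do the work, as an engineer would, in place of code of your own. Each camera call takes 0.05 s, during which the arm holds its last target.

### The job

Two tube feeders stand on the lab bench, one holding a thick capped tube behind its gate and the other a thin one. With your fingertips press down the black paddle of the feeder that holds the thick tube, keep it down until the tube has rolled out under the lifted gate and lies at the end stop, then let the paddle come up so that the gate closes again. Do not touch the tubes, leave the other feeder shut, and leave the bottle, dish and box where they are.

Things in the scene. Friction and masses are not known exactly. Their poses are not given: they have to be found in the camera images.
- feeder_a: the feeder that holds the thick tube: a fixed white frame 385 mm long (x) and up to 165 mm wide (y), with a dark steel ramp between side walls. Origin on the bench straight below the lever's axle; x points downhill, y across, z up. The ramp surface falls at 10 degrees towards +x, 55 mm high at x = 0, from x = -60 mm to the end stop whose inner face is at x = 201 mm. The axle is at z = 100 mm, on two posts 112 mm high. The feeders swap places and are turned by up to 0.25 rad.
- lever_a (a joint): rocking lever of feeder_a, rad: 0 at rest, gate closed; pressing the paddle down raises it to a hard stop at 0.36. The thick tube can pass at about 0.25. A spring closes it again: about 2.5 N on the paddle starts it moving, about 5 N holds it fully down
- paddle_a (a point): centre of the top face of lever_a's paddle, a black rubber plate 50 mm (x) by 60 mm (y) and 10 mm thick at the uphill end of the lever, 155 mm from the axle, 107 mm above the bench at rest and about 51 mm when fully down. It swings about the axle, at feeder x = 0, z = 100 mm. At the other end of the lever, 100 mm from the axle, two steel prongs hang down to 3 mm above the ramp: the gate
- tube_thick: thick capped sample tube, 30 mm in diameter and 115 mm long, about 60 g, lying across the ramp (its y axis along the tube) against the gate; origin at its centre, which is at x = 82 mm in feeder_a at the start and x = about 186 mm when it lies at the end stop. Rolls out by itself in about a second when the gate is open
- feeder_b: the feeder that holds the thin tube, built exactly like feeder_a; to be left shut
- lever_b (a joint): rocking lever of feeder_b, rad: 0 = gate closed, like lever_a; to be left alone
- paddle_b (a point): centre of the top face of lever_b's paddle, like paddle_a
- tube_thin: thin capped sample tube, 17 mm in diameter and 115 mm long, lying across the ramp of feeder_b against its gate; origin at its centre; to be left there
- media_bottle: closed bottle, 48 mm in diameter and 90 mm high, standing on the bench to the left; origin at the centre of its underside
- petri_dish: round lidded dish, 60 mm in diameter and 15 mm high, on the bench between the two paddles; origin at the centre of its underside
- slide_box: grey flat box 92 x 67 x 32 mm on the bench to the right; origin at the centre of its underside
There are look-alikes about, which are no part of the job. Leave any turquoise look-alike of the tube_thin alone. What is shaped like the tube_thick but yellow is not meant.

How it is judged:
By the outcome, as a careful person would: the job done as asked, in the order asked, and still so for the second after the job is handed in, with the robot touching nothing.
It also fails if it takes over 35 s, if anything falls off the work surface, if the arm or the gripper's body presses on something with over 40 N, if the wrist force passes 120 N, or if a joint passes its speed limit or range.

## Working session

There is one attempt and no reset: what is moved stays moved. The work goes in short steps, Python scripts to look and compute and a shell command to move; the robot and the scene stay as the last step left them, time stands still between calls to the robot, and variables do not carry over. Pictures are saved under pics/ and viewed, and the job is handed in when it is done.

```bash
mkdir -p pics; ls; cat > h.py <<'E'
import numpy as np, cv2
from plant import bot
def shot(cam,name):
    m=bot.camera_model(cam); p,d=bot.capture(cam)
    cv2.imwrite(f'pics/{name}.png',p[:,:,::-1]); np.savez(f'pics/{name}.npz',d=d,p=p,**{k:np.array(v) for k,v in m.items()})
    return p,d,m
def world(m,u,v,z):
    R=np.array(m['rotation']);c=np.array([(u-m['cx'])/m['fx'],(v-m['cy'])/m['fy'],1.])*z
    return R@c+np.array(m['position'])
E
python3 - <<'E'
from h import *
o=bot.get_obs(); print(o)
for c in ['top','side']:
    p,d,m=shot(c,c+'1'); print(c,m)
    for l in ['tube_thick','tube_thin','paddle_a','paddle_b','feeder_a']:
        for r in bot.spot_point(c,l)[:3]:
            u,v=r['point']; z=d[int(v),int(u)] if 0<=v<384 and 0<=u<512 else 0
            print(l,np.round([u,v],1),round(r['conf'],2),np.round(world(m,u,v,z),1))
E
```

```text
pics
{'time': 0.0, 'joint_positions': array([-1.49199998e+00,  3.42722028e-01,  1.52500540e+00, -1.81647780e-05,
        1.27538042e+00, -1.45991572e-01]), 'dq': array([-0.0005831 , -0.0005312 ,  0.0007848 ,  0.00040756,  0.00154351,
        0.00089972]), 'tau': array([-3.35640041e-03, -4.31246674e+01, -2.44223464e+01,  7.15253293e-02,
        5.60526608e-02, -1.22711663e-04]), 'tool_pos': array([ 117.01126329, -511.3868144 ,  226.04937048]), 'tcp_rot': array([-1.70532464,  1.56928103,  1.66106123]), 'contact_force': array([ 0.68680773,  0.76659086, -0.98465498]), 'moment': array([-0.02108886, -0.02179829, -0.00283695]), 'grip_width': 91.41571197844038}
top {'fx': 474.89387639567605, 'fy': 474.89387639567605, 'cx': 253.5570048348036, 'cy': 196.00996997163108, 'position': array([ 264.93605493,    9.41332178, 1712.00655635]), 'rotation': array([-2.92686979, -0.00602636, -1.62298311])}
tube_thick [206.5 165.3] 0.78 [-1951.6 -2207.1  -504.5]
tube_thick [252.9 165. ] 0.72 [-2555.4 -2810.9 -1108.3]
tube_thin [352.4 162.8] 0.5 [-3683.2 -3938.7 -2236.2]
tube_thin [307.5 153. ] 0.49 [-3114.7 
[... 419 characters left out ...]
6338, 'cy': 192.59587442524003, 'position': array([  489.49488779, -1110.11002466,   884.70707727]), 'rotation': array([-2.18476375, -0.01460195, -0.09525402])}
tube_thick [291.6 174.7] 0.75 [   74.5 -1525.1   469.7]
tube_thick [302.1 216.7] 0.67 [   35.3 -1564.3   430.5]
tube_thin [332.6 317.9] 0.53 [  -27.6 -1627.2   367.6]
tube_thin [326.8 250.4] 0.43 [  -63.6 -1663.3   331.6]
paddle_a [226.2 244.8] 0.94 [  510.9 -1088.7   906.1]
paddle_a [212.9 164.2] 0.57 [ 609.1 -990.5 1004.3]
paddle_b [226.2 244.8] 0.94 [  510.9 -1088.7   906.1]
paddle_b [212.9 164.2] 0.57 [ 609.1 -990.5 1004.3]
feeder_a [286.5 273.4] 0.96 [  192.7 -1406.9   587.9]
feeder_a [264.3 191.5] 0.66 [  267.1 -1332.5   662.3]
```

Rotation is rpy; fix, and view the pictures.

```bash
cat >> h.py <<'E'
from scipy.spatial.transform import Rotation as Ro
def world(m,u,v,z):
    c=np.array([(u-m['cx'])/m['fx'],(v-m['cy'])/m['fy'],1.])*z
    return Ro.from_euler('xyz',m['rotation']).apply(c)+np.array(m['position'])
def atz(m,u,v,zw):
    a=world(m,u,v,0);b=world(m,u,v,1000.);t=(zw-a[2])/(b[2]-a[2]);return a+t*(b-a)
E
python3 - <<'E'
from h import *
for n,pts in {'top1':[(206.5,165.3),(252.9,165),(352.4,162.8),(307.5,153),(310.2,218),(208,230.6)],'side1':[(291.6,174.7),(302.1,216.7),(332.6,317.9),(326.8,250.4),(226.2,244.8),(212.9,164.2)]}.items():
    m=dict(np.load(f'pics/{n}.npz')); 
    for u,v in pts:
        print(n,u,v,np.round(world(m,u,v,m['d'][int(v),int(u)]),0))
    im=cv2.imread(f'pics/{n}.png')
    cv2.imwrite(f'pics/{n}b.png',cv2.resize(im[110:290,130:400] if n=='top1' else im[90:370,120:460],None,fx=2.9 if n=='top1' else 2.1,fy=2.9 if n=='top1' else 2.1,interpolation=cv2.INTER_CUBIC))
E
```

```text
top1 206.5 165.3 [732. 140. 109.]
top1 252.9 165 [746. -23.  34.]
top1 352.4 162.8 [ 742. -395.   12.]
top1 307.5 153 [ 775. -224.   57.]
top1 310.2 218 [ 528. -209.  104.]
top1 208 230.6 [501. 142. 111.]
side1 291.6 174.7 [745. 127.  70.]
side1 302.1 216.7 [752. -33.  28.]
side1 332.6 317.9 [ 758. -396.   16.]
side1 326.8 250.4 [ 788. -193.   39.]
side1 226.2 244.8 [ 524. -222.  102.]
side1 212.9 164.2 [502. 149. 106.]
```

View pics/top1b.png

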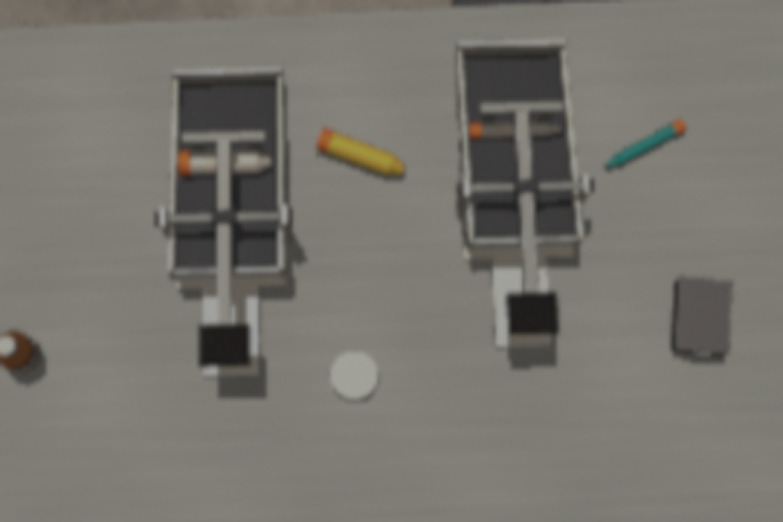

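View pics/side1b.png

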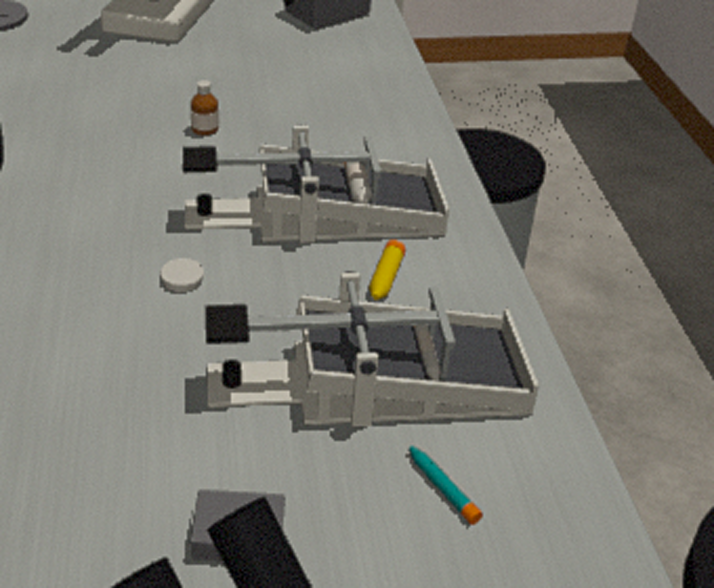

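View pics/top1.png

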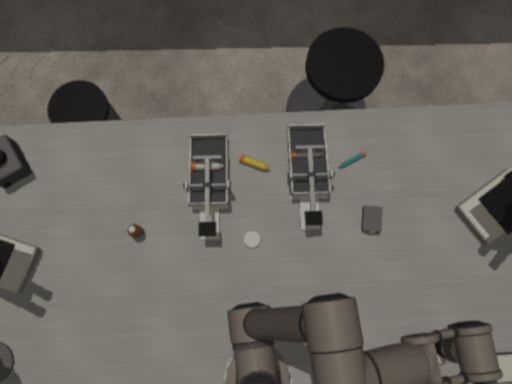

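The left feeder (full top view, tube at about (206,165)) holds the thick whitish tube. Its paddle is at about (207,229). The right feeder's tube at (307,154) is clearly thinner. The yellow and turquoise tubes on the bench are the decoys. I'll check tube thickness in the depth image and work out the geometry.

```bash
python3 - <<'E'
from h import *
m=dict(np.load('pics/top1.npz'));d=m['d'];p=m['p'].astype(int)
v,u=np.mgrid[120:260,170:350]
P=np.array([world(m,a,b,d[b,a]) for b,a in zip(v.ravel(),u.ravel())]); c=p[v.ravel(),u.ravel()]
g=P[:,2]
for n,y0,x0 in (('A',145,502),('B',-209,528)):
    s=(abs(P[:,1]-y0)<50)&(abs(P[:,0]-x0)<50)&(g>92)&(c.max(1)<45)
    print(n,'paddle',s.sum(),P[s].mean(0).round(1),P[s].min(0).round(0),P[s].max(0).round(0))
for n,u0,v0 in (('A',207.2,184.1),('B',130+527/2.9,110+185/2.9)):
    print(n,'axle',atz(m,u0,v0,108).round(1))
# tube columns: heights along image column left of the lever
for n,uu in (('A',(198,199,200,213,214,215,216)),('B',(298,299,300,301,315,316,317))):
    for a in uu: print(n,a,[tuple(world(m,a,b,d[b,a])[[0,2]].round().astype(int)) for b in range(148,175,1)][::1])
o=bot.get_obs();R=Ro.from_euler('xyz',o['tcp_rot']).as_matrix();print(R.round(3))
print(R.T@(np.array([502,145,150])-o['tool_pos']))
E
```

```text
A paddle 180 [508.5 145.5 108.3] [487. 121. 101.] [529. 170. 117.]
B paddle 184 [ 527.1 -218.9  108.5] [ 504. -244.   97.] [ 548. -192.  118.]
A axle [664.3 140.1 108. ]
B axle [ 682.8 -225.7  108. ]
A 198 [(np.int64(825), np.int64(23)), (np.int64(819), np.int64(29)), (np.int64(815), np.int64(30)), (np.int64(813), np.int64(25)), (np.int64(808), np.int64(28)), (np.int64(803), np.int64(32)), (np.int64(799), np.int64(34)), (np.int64(796), np.int64(31)), (np.int64(767), np.int64(110)), (np.int64(765), np.int64(106)), (np.int64(759), np.int64(111)), (np.int64(760), np.int64(98)), (np.int64(760), np.int64(86)), (np.int64(762), np.int64(67)), (np.int64(761), np.int64(58)), (np.int64(754), np.int64(69)), (np.int64(750), np.int64(70)), (np.int64(745), np.int64(74)), (np.int64(743), np.int64(68)), (np.int64(739), np.int64(67)), (np.int64(737), np.int64(63)), (np.int64(733), np.int64(62)), (np.int64(729), np.int64(63)), (np.int64(732), np.int64(41)), (np.int64(725), np.int64(51)), (np.int64(722), np.int64(50)), (np.int64(720), np.int64(41))]
A 199 [(np.int64(826), np.int64(22)), (np.int64(821),
[... 10376 characters left out ...]
t64(763), np.int64(55)), (np.int64(762), np.int64(43)), (np.int64(759), np.int64(42)), (np.int64(755), np.int64(40)), (np.int64(751), np.int64(42)), (np.int64(748), np.int64(41)), (np.int64(742), np.int64(46)), (np.int64(737), np.int64(53)), (np.int64(735), np.int64(46)), (np.int64(729), np.int64(52)), (np.int64(727), np.int64(48)), (np.int64(722), np.int64(50)), (np.int64(718), np.int64(51)), (np.int64(715), np.int64(49)), (np.int64(712), np.int64(47)), (np.int64(708), np.int64(48)), (np.int64(702), np.int64(57)), (np.int64(700), np.int64(51)), (np.int64(683), np.int64(102))]
[[-0.     0.223 -0.975]
 [-0.    -0.975 -0.223]
 [-1.     0.     0.   ]]
[  76.68501231 -554.47938227 -521.67417115]
```

Depth confirms it. The left tube's top is about 31 mm above the ramp (thick, so feeder_a), and the right one's is about 15 mm (thin). Paddle_a's centre is at about (508,145) and its axle at about (664,140). The move over is about -553 mm in tool y and -528 mm in tool z, with the fingers shut.

```bash
python3 -m handwheel '[[[0,-1,-4,0],[0,-1,-4,0],[0,-1,-4,0],[0,-1,-4,0],[0,-1,-4,0],[0,-1,-4,0],[0,-2.9,-1.7,0],[0,-2.9,-1.7,0]]]' 0
python3 -m handwheel '[[[0,-2.9,-1.7,0],[0,-2.9,-1.7,0],[0,-2.9,-1.7,0],[0,-2.9,-1.7,0],[0,-2.9,-1.7,0],[0,-2.9,-1.7,0],[0,-2.9,-1.7,0],[0,-2.9,-1.7,0]]]'
python3 -m handwheel '[[[0,-2.9,-1.7,0],[0,-2.9,-1.7,0],[0,-2.9,-1.7,0],[0,-2.9,-1.7,0],[0,-2.9,-1.7,0],[0,-2.9,-1.7,0],[0,0,0,0],[0,0,0,0]]]'
```

```text
time: 1.27
tool_pos: [359.3, -334.4, 226.3]
tcp_rot: [-1.873, 1.571, 1.494]
contact_force: [0.4, 0.6, 0.1]
grip_width: 43.3
time: 1.93
tool_pos: [438.9, -77.6, 226.9]
tcp_rot: [2.503, 1.57, -0.414]
contact_force: [1.3, 0.2, 0.4]
grip_width: 0.4
time: 2.6
tool_pos: [499.3, 114.6, 226.4]
tcp_rot: [0.37, 1.57, -2.543]
contact_force: [-1.0, -0.2, 0.5]
grip_width: 0.1
```

```bash
python3 - <<'E'
from h import *
o=bot.get_obs();R=Ro.from_euler('xyz',o['tcp_rot']).as_matrix();print(o['tool_pos'],R.round(3))
p,d,m=shot('wrist','w1')
for r in bot.spot_point('wrist','paddle_a'):
    u,v=r['point']; print(r,world(m,u,v,d[int(v),int(u)]),atz(m,u,v,107))
print(R.T@(np.array([508,145,125])-o['tool_pos']))
E
```

```text
[499.34348616 114.55317057 226.40712558] [[-0.     0.226 -0.974]
 [-0.    -0.974 -0.226]
 [-1.     0.     0.   ]]
{'point': [224.0, 175.3], 'conf': 0.92} [506.24797022 148.85508907 108.59945496] [505.82191632 148.9423047  107.        ]
{'point': [43.2, 101.2], 'conf': 0.67} [527.25516268 384.27942945  33.27682426] [538.2828566  331.76551231 107.        ]
[101.39533007 -27.71901597 -15.36206257]
```

View pics/w1.png

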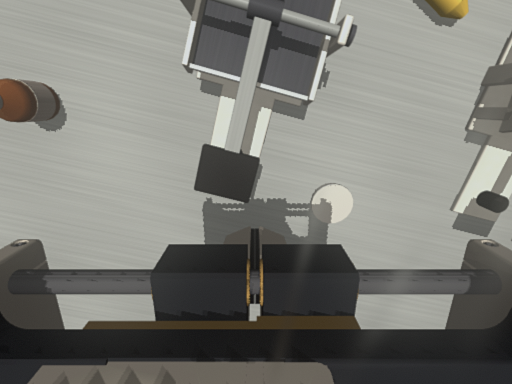

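The wrist picture shows paddle_a at about (225,174), so (506,148) in the world, which agrees with the top camera. The shut fingers are at (255,280). I'll centre over the paddle and descend.

```bash
python3 -m handwheel '[[[0,-1.4,-0.8,0],[0,-1.4,-0.8,0],[3,0,0,0],[3,0,0,0],[3,0,0,0],[1.5,0,0,0],[0,0,0,0],[0,0,0,0]]]'
python3 - <<'E'
from h import *
print(bot.get_obs()['contact_force']);shot('wrist','w2')
E
```

```text
time: 3.37
tool_pos: [508.6, 142.8, 121.7]
tcp_rot: [0.092, 1.569, -2.827]
contact_force: [0.6, 0.1, 0.6]
grip_width: 0.3
[0.58000807 0.09367208 0.64569204]
```

View pics/w2.png

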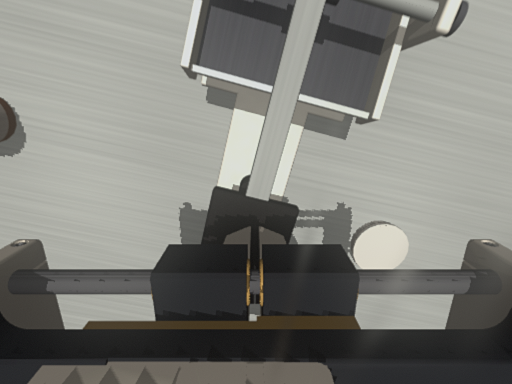

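The fingertips are over the middle of the paddle. Press down in stages.

```bash
python3 -m handwheel '[[[1,0,0,0],[1,0,0,0],[1,0,0,0],[1,0,0,0],[0,0,0,0]]]'
python3 - <<'E'
from h import *
p,d,m=shot('side','s2');cv2.imwrite('pics/s2b.png',cv2.resize(cv2.imread('pics/s2.png')[90:330,180:440],None,fx=2.4,fy=2.4))
E
```

```text
time: 3.83
tool_pos: [508.0, 143.9, 79.9]
tcp_rot: [-0.065, 1.569, -2.982]
contact_force: [0.9, -0.1, 0.9]
grip_width: 0.3
```

View pics/s2b.png

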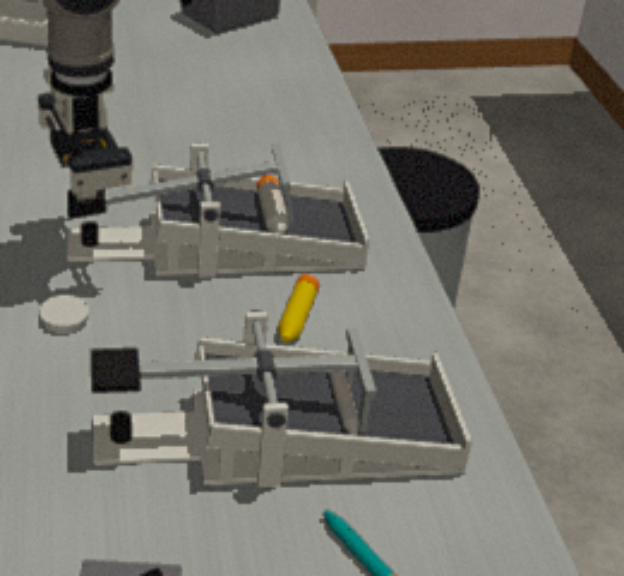

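The left paddle is going down and its gate is lifting, with the thick tube still behind it. Feeder_b is untouched. Press further and hold.

```bash
python3 -m handwheel '[[[1,0,0,0],[1,0,0,0],[0.3,0,0,0],[0,0,0,0],[0,0,0,0],[0,0,0,0],[0,0,0,0],[0,0,0,0]]]'
python3 -m handwheel '[[[0,0,0,0],[0,0,0,0],[0,0,0,0],[0,0,0,0],[0,0,0,0],[0,0,0,0],[0,0,0,0],[0,0,0,0]]]'
python3 - <<'E'
from h import *
p,d,m=shot('side','s3');cv2.imwrite('pics/s3b.png',cv2.resize(cv2.imread('pics/s3.png')[90:330,180:440],None,fx=2.4,fy=2.4))
E
```

```text
time: 4.55
tool_pos: [508.3, 144.0, 58.8]
tcp_rot: [-0.037, 1.57, -2.954]
contact_force: [-2.2, 0.7, 3.8]
grip_width: 0.4
time: 5.22
tool_pos: [508.5, 144.0, 58.6]
tcp_rot: [0.02, 1.57, -2.896]
contact_force: [-3.2, 0.8, 4.3]
grip_width: 0.7
```

View pics/s3b.png

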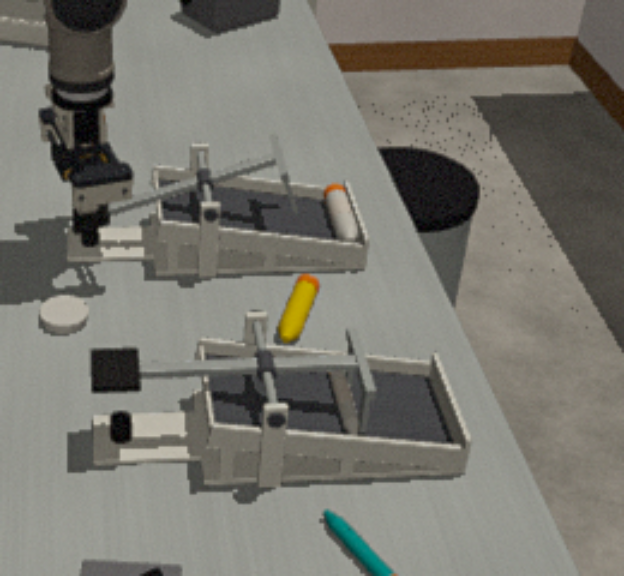

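The thick tube lies at the end stop, at about (340,212) in this crop. I'll hold for a moment more, then let the paddle up gently and rise clear.

```bash
python3 -m handwheel '[[[0,0,0,0],[0,0,0,0],[0,0,0,0],[0,0,0,0],[0,0,0,0],[0,0,0,0],[0,0,0,0],[0,0,0,0]]]'
python3 -m handwheel '[[[-0.8,0,0,0],[-0.8,0,0,0],[-0.8,0,0,0],[-0.8,0,0,0],[-0.8,0,0,0],[-0.8,0,0,0],[-0.8,0,0,0],[-0.8,0,0,0]]]'
python3 -m handwheel '[[[-2,0,0,0],[-4,0,0,0],[-4,0,0,0],[-4,0,0,0],[0,0,0,0],[0,0,0,0],[0,0,0,0],[0,0,0,0]]]'
python3 - <<'E'
from h import *
p,d,m=shot('side','s4');cv2.imwrite('pics/s4b.png',cv2.resize(cv2.imread('pics/s4.png')[90:370,120:440],None,fx=2.1,fy=2.1))
for r in bot.spot_point('side','tube_thick'): print(r,world(m,*r['point'],d[int(r['point'][1]),int(r['point'][0])]).round())
p,d,m=shot('wrist','w4')
p,d,m=shot('top','t4')
print(bot.get_obs()['contact_force'])
E
```

```text
time: 5.93
tool_pos: [508.6, 144.0, 58.6]
tcp_rot: [0.062, 1.571, -2.855]
contact_force: [-4.3, -0.2, 4.1]
grip_width: 0.4
time: 6.6
tool_pos: [509.2, 144.0, 123.6]
tcp_rot: [2.909, 1.569, -0.008]
contact_force: [-0.7, 0.3, 0.3]
grip_width: 0.3
time: 7.27
tool_pos: [508.0, 143.9, 261.3]
tcp_rot: [-0.045, 1.568, -2.961]
contact_force: [0.0, 0.4, 0.1]
grip_width: 0.4
{'point': [305.8, 218.4], 'conf': 0.71} [761. -42.  29.]
{'point': [321.2, 179.8], 'conf': 0.52} [841. 124.  48.]
[ 0.46618564 -0.22883684  0.3800166 ]
```

View pics/s4b.png

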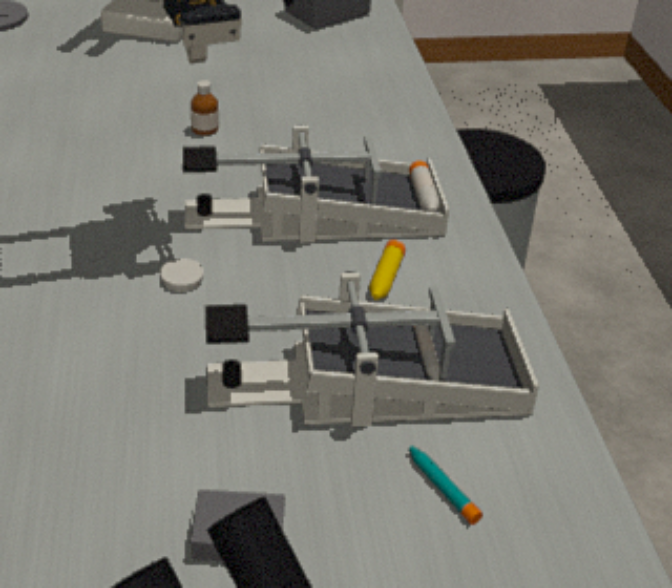

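View pics/w4.png

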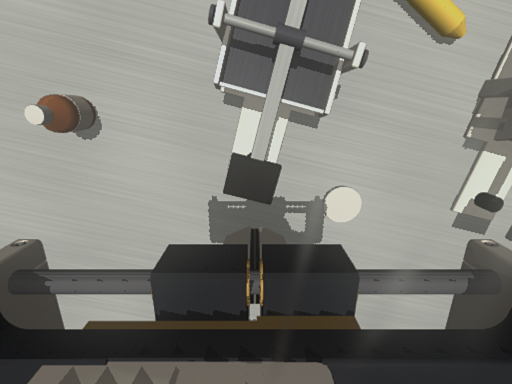

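View pics/t4.png

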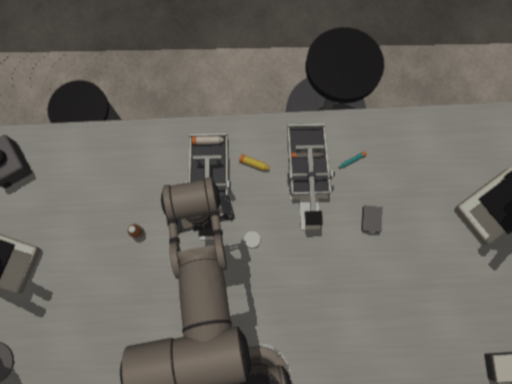

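The gate is down again, with the lever in the same pixels as at the start. The thick tube is at the end stop (top view (207,140)), and everything else is where it was. The fingers are clear at z = 261 mm. Handing in.

```bash
python3 -c "
from plant import bot
print(bot.close_job(), bot.get_obs()['time'])"
```

```text
the job is handed in; nothing more can be done
the job is handed in; nothing more can be done
```

The job is done and handed in. I pressed the left feeder's paddle (feeder_a) with shut fingertips and held it until the thick tube had rolled to the end stop. Then I let the paddle rise so the gate closed, and moved clear.

- **Right feeder chosen:** depth readings put the left tube's top about 31 mm above its ramp and the right one's about 15 mm. The left feeder therefore held the thick tube.
- **Press:** the fingertips went down to z = 59 mm at about 6 N, well under the limits. I held them there for about 1.5 s.
- **Last pictures:** the thick tube lies at the end stop, and lever_a is back at rest with its gate closed. Feeder_b is shut with the thin tube still behind its gate, and the bottle, dish, box and both look-alikes have not moved. The fingertips ended at z = 261 mm with no contact force, and the robot's clock stood at about 7.5 s.
- **One disagreement:** in the last side view the tube detector ranked the yellow look-alike first (0.71) and the real tube second (0.52). The real tube's reading of about x = 841 mm fits the expected 850 mm at the end stop, since it is measured on the tube's near surface.

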